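Wind the bench bell timer past its top mark and set it back to 20 minutes

TASK

Set the mudroom bench timer running for 20 minutes: twist its knob clockwise a good minute past the red 30-minute top mark to wind the bell, then turn it back down to 20 minutes, within a minute, and let go. The timer stands loose on the mat and its spring is stiff, so bear down on the knob while you twist - firmly enough that the body stays put and does not spin round, but never leaning on it hard - and leave it standing where it is, with nothing else on the bench moved.

Things in the scene. Friction and masses are not known exactly. Their poses are not given: they have to be found in the camera images.
- timer: loose blue-grey plastic puck, 92 mm across, on four rubber feet at 36 mm radius; with the knob 0.21 to 0.3 kg. Origin: centre of its underside, at mat height; z up. White dial face 26 mm above the origin. Twisted without bearing down, the whole body spins on the mat (friction about 0.6, it varies); 15 to 20 N down, kept up all through, holds it still; over 35 N on the mat is leaning too hard.
- timer_knob (a joint): knob angle in rad: 0 at the green 0 tick, growing clockwise seen from above (winding), 0.105 a minute: 2.094 at 20 minutes, 3.142 at the red 30-minute top mark, hard stop at 3.42. Turns about the timer's z axis and stays where it is left. Resistance: friction 0.15 N m plus a spring of 0.025 N m per rad against winding (0.235 N m near the top; back down 0.06 to 0.1).
- timer_grip (a point): point on the knob's axis at a good gripping height: 50 mm above the timer's origin, 24 mm above the dial face, 14 mm below the knob's flat top. The knob is a black ribbed upright cylinder, 44 mm in diameter and 38 mm tall, to be gripped from above at any yaw; pads creep on it a little under load, so the press fades; a grip of about 30 N is enough and does no harm.
- timer_pointer (a point): tip of the orange pointer at the knob's foot, 30 mm out from the axis and 28 mm above the timer's origin; an orange line on the knob's top points the same way
- timer_zero (a point): outer end of the green 0 tick, 40.5 mm from the axis along the timer body's +x, on the dial face. Marks run clockwise from it half way round, 6 degrees a minute, past the body's -y side (15) to its -x (red tick, 30, the top mark): long thick ticks at 0, 10, 20, 30, medium at the other fives, small at each minute. It shows if the body has turned or shifted.
- mat: the hard green rubber matting on the bench, fixed, 740 x 1500 mm and 5 mm thick; origin at the centre of its underside, which lies at z = 0 of the world
- ulock: steel U-lock lying flat, loose, bystander, 200 mm long along its own x, crossbar 170 mm along its own y at its -x end, 33 mm high; origin near its middle, at mat height
- pump: black plastic bike mini-pump lying with its frame clips down, loose, bystander, 280 mm along its own x, 38 mm wide, 46 mm high; origin near its middle, at mat height
- lever: red plastic tire lever lying flat, loose, bystander, 120 mm along its own x, 17 mm wide, 10 mm high; origin near its middle, at mat height
- partsbox: clear plastic parts box with its hinged lid snapped shut, loose, bystander, 120 x 180 x 42 mm (x, y, z); origin at the centre of its underside

How it is judged (in metres and radians):
On the way, in this order (a step that is already met when the one before it is completed fails the run):
1. the knob is wound past the red 30-minute top mark (half a minute or more beyond it) (value of joint timer_knob above 3.19 rad), for 0.1 s.
2. the knob is turned back down to 20 minutes, within a minute either way (value of joint timer_knob between 1.99 and 2.2 rad), for 0.2 s.
At the end, for the whole second after the job is handed in: The knob stands at 20 minutes, within 1 minute (1.99 to 2.20 rad), released; the timer stands at rest and upright on the mat with its green 0 tick within 20 mm of where it was at the start, so that the body has neither shifted nor turned round (all of step 2 and distance of timer_zero from where it was at the start of the episode below 0.02 m and angle between timer's own z axis and vertical below 0.1 rad and height (world z) of timer below 0.009 m and linear speed of timer below 0.02 m/s and angular speed of timer below 0.1 rad/s); the robot touches nothing.
It fails at once if the timer is leaned on: pressed onto the mat with more than 35 N (contact force between timer and mat above 35 N).
It fails at once if the timer's body spins or slides: its green 0 tick is more than 25 mm from where it was at the start (distance of timer_zero from where it was at the start of the episode above 0.025 m).
It fails at once if the timer is lifted off the mat or tipped (height (world z) of timer above 0.02 m or angle between timer's own z axis and vertical above 0.25 rad).
It fails at once if the U-lock, pump, tire lever or parts box is moved more than 20 mm (distance of any of ulock, pump, lever, partsbox from where it was at the start of the episode above 0.02 m).
It also fails if it takes over 59 s, if anything falls off the work surface, if the arm or the gripper's body presses on something with over 40 N, if the wrist force passes 120 N, or if a joint passes its speed limit or range.

ROBOT

A 6-joint arm with a two-finger parallel gripper is mounted at the origin on the work surface. World frame = base frame: x ahead of the robot, y to its left, z up, the work surface at z = 0. Lengths are in m, angles in degrees, forces in N, time in s.
With the tool pointing down it reaches from about 0.4 to 0.825 m from the base axis. Payload 7 kg.
Tool frame: the origin (TCP) lies on the front face of the gripper's body, between the roots of the fingers; the fingertips stand 66 mm ahead of it and the grasp point (between the pads) lies 47 mm ahead of it (ctrl.grasp_offset is the z of the grasp point in the tool frame, in m); z points along the fingers, y is the direction in which the jaws open and shut (so a half turn about z gives the same grasp; the last joint's range is limited). The gripper opens to 88 mm and grips with 3 to 60 N. Pads are 19 mm wide; open, the fingers measure 130 mm over their backs; the gripper's body (78 mm by 193 mm) begins 47 mm behind the grasp point.
Start: joints at [-60.155, 20.546, 0.682, 0, -70.136, -16.507], TCP at [0.156, -0.657, 0.292] pointing down, gripper open.
Joint ranges: [-176.03, 176.03], [-82.01, 121.73], [-58.28, 71.71], [-173.87, 95.51], [-174.79, -0.11], [-173.66, 173.66]. Speed limits (degrees/s): [136.94, 136.94, 172.46, 180, 180, 180].

INTERFACE

Orientations are given as [roll, pitch, yaw] about the fixed x, y, z axes, in that order (R = Rz(yaw) Ry(pitch) Rx(roll)).
In Python, from plant import ctrl gives the robot as it stands.
- The arm moves only by the shell command python3 -m creep 'ROWS'. ROWS is JSON, a list of rows, each a list of 7 numbers: the turn, a rotation vector about the tool's x, y, z in rad, then the shift along the tool's x, y, z in m, then the opening, from 0 (shut) to 1 (fully open). In form: [[wx, wy, wz, dx, dy, dz, grip], ...]. A call has 1 to 12 rows; each row is the pose to reach, as a shift and turn from the pose commanded when the call began, along the tool's axes at that moment; what a row does not reach only later rows make up. A row lasts 1/12 s, in which the tool goes at most 41.7 mm and 7.16 degrees, less where a joint would pass 70% of its speed; a pose out of reach is approached as far as the arm can. A call with a gripper value outside its range is refused whole. The fingers move at their own pace and stop on an object; the grip force is fixed at half the most. Time passes only in rows, so rows that repeat a pose let the fingers close. It gives the time, the measured TCP pose, the force and the opening at its end, in the units of the state.
- ctrl.get_obs(): the state, without advancing time (a new reading comes with each control period).
- ctrl.snapshot(name): name is "scene" or "side" or "wrist"; returns the picture (480x640x3 uint8, blue, green, red); there is no depth.
- ctrl.camera_model(name): a dict with "K" (3x3 intrinsics, pixels), "distortion" ([k1, k2, p1, p2, k3] as OpenCV has them; the pictures are not rectified), "rvec" (rotation vector, rad) and "tvec" (3), from world to camera coordinates, as OpenCV has them. Camera axes: x right, y down, z forward; pixel columns grow to the right and rows downward; lengths in m; the calibration is good to about 2 mm. A picture is of the moment at which its call begins: read the wrist's pose just before it. camera_model takes no time and is no camera call; for the wrist camera it gives the pose at the moment of the call.
- ctrl.close_job(): hands the job in, once; it reports no verdict.
The state is a dict: "clock": time; "joint_pos": joint angles; "qvel": joint speeds; "tau": joint torques, N m; "tool_pos": TCP position; "orientation": TCP orientation; "force": force on the tool from outside, world axes, zero at the start; "moment": the same for the moment, N m; "opening": finger opening in m.
Only numpy, scipy, OpenCV 4.12 (cv2) and the standard library are available. Lean on these libraries where they do the work, as an engineer would, in place of code of your own. Each camera call takes 0.05 s, during which the arm holds its last target.

## Working session

There is one attempt and no reset: what is moved stays moved. The work goes in short steps, Python scripts to look and compute and a shell command to move; the robot and the scene stay as the last step left them, time stands still between calls to the robot, and variables do not carry over. Pictures are saved under pics/ and viewed, and the job is handed in when it is done.

```bash
ls; mkdir -p pics; python3 - <<'E'
from plant import ctrl
import cv2
print(ctrl.get_obs())
for n in ["scene","side","wrist"]:
    cm=ctrl.camera_model(n); print(n,cm)
    cv2.imwrite(f"pics/{n}0.png",ctrl.snapshot(n))
E
```

```text
pics
{'clock': 0.0, 'joint_pos': array([-6.01561107e+01,  2.05913142e+01,  6.33204311e-01, -2.03886136e-02,
       -7.01349737e+01, -1.65075349e+01]), 'qvel': array([ 0.14770274,  0.07212519,  0.01677141,  0.0077881 , -0.00047535,
        0.06263755]), 'tau': array([ 1.81842082e-03, -5.82716811e+01,  2.93071175e+01,  6.99735090e+00,
        6.83311999e-03, -1.44059295e-04]), 'tool_pos': array([ 0.15560344, -0.65642713,  0.29121879]), 'orientation': array([ 1.79905307e+02, -8.07501256e-03, -1.66670583e+02]), 'force': array([ 0.1833647 ,  1.44582014, -0.4277313 ]), 'moment': array([-0.018878  , -0.03461067, -0.03968052]), 'opening': 0.08805436200735252}
scene {'K': array([[447.14604522,   0.        , 318.97874053],
       [  0.        , 447.14604522, 238.76580919],
       [  0.        ,   0.        ,   1.        ]]), 'distortion': array([-0.01184731,  0.        ,  0.        ,  0.        ,  0.        ]), 'rvec': array([ 2.07796527,  1.62595724, -0.4961666 ]), 'tvec': array([-0.14248076, -0.50553085,  1.29562641])}
side {'K': array([[586.43981075,   0.        , 324.00389997],
       [  0.        , 586.43981075, 254.47017036],
       [  0.        ,   0.        ,   1.        ]]), 'distortion': array([-0.13574994,  0.        ,  0.        ,  0.        ,  0.        ]), 'rvec': array([ 0.88134111, -2.44931067,  1.12324352]), 'tvec': array([0.50218437, 0.32502402, 0.94339787])}
wrist {'K': array([[331.23220769,   0.        , 322.0630864 ],
       [  0.        , 331.23220769, 240.51046328],
       [  0.        ,   0.        ,   1.        ]]), 'distortion': array([-0.02630018,  0.        ,  0.        ,  0.        ,  0.        ]), 'rvec': array([-1.83182829, -2.3169571 , -0.32585022]), 'tvec': array([ 0.67429447, -0.03514432,  0.3911304 ])}
```

View pics/scene0.png

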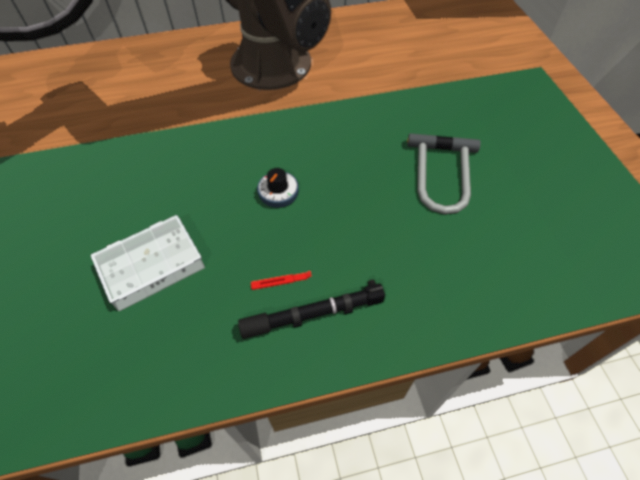

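View pics/side0.png

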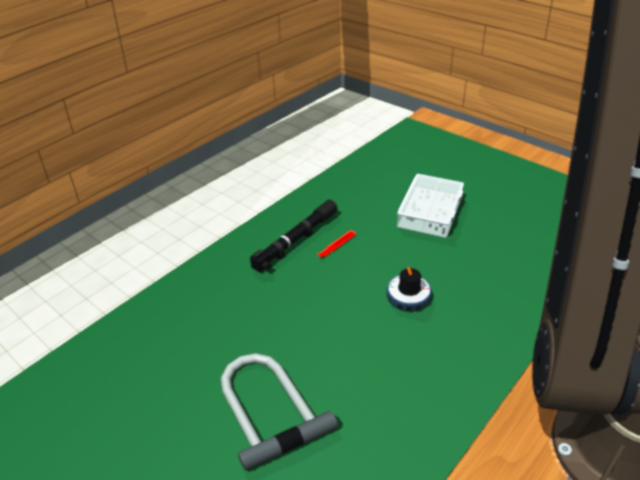

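View pics/wrist0.png

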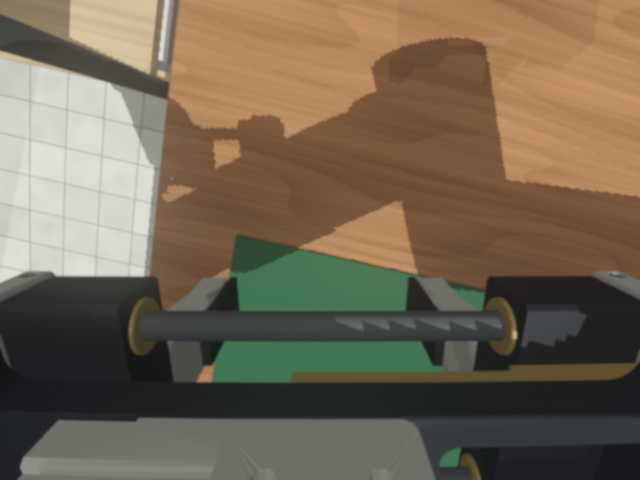

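The scene view shows the timer at about (278,187), with the lever at (282,281), pump at (312,312), box at (147,262) and U-lock at (444,172). In the side view the timer is at about (410,288). Next I'll localise the timer.

```bash
cat > h.py <<'E'
import numpy as np, cv2
from plant import ctrl
def ray(cm,px):
    n=cv2.undistortPoints(np.array([[px]],float),cm["K"],cm["distortion"])[0,0]
    R=cv2.Rodrigues(cm["rvec"])[0]; c=-R.T@cm["tvec"]; d=R.T@np.array([n[0],n[1],1.]); return c,d
def onz(cm,px,z):
    c,d=ray(cm,px); return c+d*(z-c[2])/d[2]
def proj(cm,P): return cv2.projectPoints(np.array(P,float).reshape(-1,1,3),cm["rvec"],cm["tvec"],cm["K"],cm["distortion"])[0][:,0]
E
python3 - <<'E'
from h import *
out=[]
for n,(x0,y0,w,h) in {"scene":(245,155,70,60),"side":(375,255,70,60)}.items():
    im=cv2.imread(f"pics/{n}0.png"); cm=ctrl.camera_model(n)
    c=im[y0:y0+h,x0:x0+w]; hsv=cv2.cvtColor(c,cv2.COLOR_BGR2HSV)
    m=((hsv[...,0]>50)&(hsv[...,0]<85)&(hsv[...,1]>120)).astype(np.uint8)  # mat
    org=((hsv[...,0]<20)&(hsv[...,1]>150)&(hsv[...,2]>120))
    white=((hsv[...,1]<60)&(hsv[...,2]>150)).astype(np.uint8)
    ys,xs=np.nonzero(white); hull=cv2.convexHull(np.c_[xs,ys].astype(np.int32))
    e=cv2.fitEllipse(hull); print(n,"white ell",e, onz(cm,(e[0][0]+x0,e[0][1]+y0),0.031))
    ys,xs=np.nonzero(org); print("orange",xs.mean()+x0,ys.mean()+y0, onz(cm,(xs.mean()+x0,ys.mean()+y0),0.069))
    out.append(cv2.resize(c,None,fx=8,fy=8,interpolation=cv2.INTER_CUBIC)[:480,:400] if 0 else cv2.resize(c,(560,480),interpolation=cv2.INTER_CUBIC))
cv2.imwrite("pics/c1.png",cv2.resize(np.hstack(out),(800,343)))
E
```

```text
scene white ell ((32.67858123779297, 31.033693313598633), (28.27078628540039, 37.608367919921875), 84.08567810058594) [ 0.48405846 -0.06758024  0.031     ]
orange 273.3809523809524 177.04761904761904 [ 0.48943353 -0.07492417  0.069     ]
side white ell ((33.83089065551758, 33.26439666748047), (28.521297454833984, 41.48691940307617), 96.24197387695312) [ 0.48540469 -0.06937097  0.031     ]
orange 409.2083333333333 270.9583333333333 [ 0.49325583 -0.07736747  0.069     ]
```

View pics/c1.png

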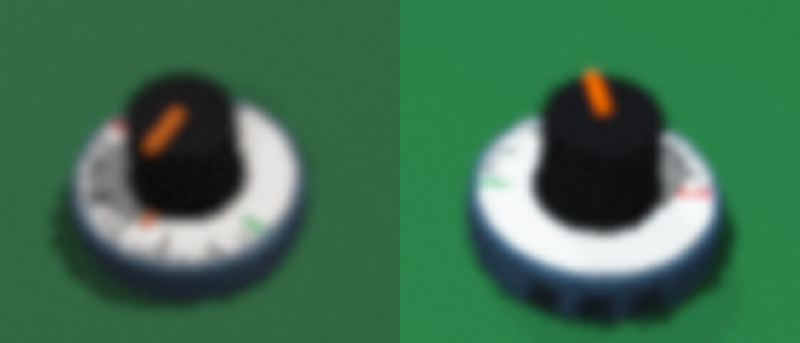

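```bash
python3 - <<'E'
from h import *
cm=ctrl.camera_model("scene"); s=ctrl.camera_model("side")
C=np.array([.4847,-.0685])
f=lambda u,v:(245+u/5.714,155+v/5.714)
g=onz(cm,f(255,224),.031); p=onz(cm,f(149,218),.033); r=onz(cm,f(119,125),.031)
for q in(g,p,r): d=q[:2]-C; print(q,np.hypot(*d),np.degrees(np.arctan2(d[1],d[0])))
a=onz(cm,f(149,152),.069);b=onz(cm,f(180,108),.069);d=(a-b)[:2]
print("line",a,b,np.degrees(np.arctan2(d[1],d[0])))
fs=lambda u,v:(375+(u-400)/5.714,255+v/5.714)
g=onz(s,fs(496,183),.031);r=onz(s,fs(693,192),.031)
for q in(g,r): d=q[:2]-C; print('side',q,np.hypot(*d),np.degrees(np.arctan2(d[1],d[0])))
a=onz(s,fs(590,72),.069);b=onz(s,fs(607,115),.069)
print(a,b)
w=ctrl.camera_model("wrist");R=cv2.Rodrigues(w["rvec"])[0];print("wristcam",-R.T@w["tvec"],R[2])
for n,c in(("scene",cm),("side",s)):print(n,proj(c,[[.485,-.0685,.069]]))
E
```

```text
[ 0.51359948 -0.04642159  0.031     ] 0.03636806368414224 37.37883901519475
[ 0.50236359 -0.08576737  0.033     ] 0.024701510751757517 -44.35013057637331
[ 0.45082838 -0.08858636  0.031     ] 0.039379538988116025 -149.33144614292573
line [ 0.50094296 -0.08209554  0.069     ] [ 0.48218678 -0.06668733  0.069     ] -39.40313231397663
side [ 0.51499365 -0.05039183  0.031     ] 0.035293215286362395 30.86907243050382
side [ 0.45667558 -0.09109119  0.031     ] 0.035996251666079844 -141.12683380768704
[ 0.50053995 -0.08472395  0.069     ] [ 0.48303035 -0.06942072  0.069     ]
wristcam [ 0.08456074 -0.67389949  0.38437434] [ 0.26622926  0.06524588 -0.961699  ]
scene [[275.92273668 175.00140252]]
side [[410.16083483 274.95465234]]
```

```bash
python3 -m creep '[[0,0,-0.05,-0.01,0.01,0,1],[0,0,-0.14,-0.03,0.035,0,1],[0,0,-0.25,-0.055,0.06,0,1],[0,0,-0.36,-0.08,0.088,0,1],[0,0,-0.48,-0.106,0.115,0,1],[0,0,-0.6,-0.132,0.143,0,1],[0,0,-0.72,-0.158,0.17,0,1],[0,0,-0.84,-0.184,0.198,0,1],[0,0,-0.94,-0.21,0.226,0,1],[0,0,-1.02,-0.23,0.248,0,1],[0,0,-1.08,-0.245,0.265,0,1],[0,0,-1.1,-0.25,0.27,0,1]]'; python3 -c "
from h import *
o=ctrl.get_obs();print(o['tool_pos'],o['orientation'],o['joint_pos'],o['force'])"
```

```text
clock: 1.15
tool_pos: [0.3376, -0.334, 0.2924]
orientation: [-180.0, 0.0, -103.3]
force: [-0.5, 0.2, -0.1]
opening: 0.0878
[ 0.3375968  -0.33402963  0.29238926] [-1.79955163e+02  2.07257994e-02 -1.03301612e+02] [-2.08950863e+01  1.32364250e+00 -2.35938651e+01 -2.91956266e-02
 -6.50407899e+01  7.60577609e+00] [-0.50632131  0.17556679 -0.0933066 ]
```

```bash
python3 -m creep '[[0,0,-0.02,-0.01,-0.002,0.001,1],[0,0,-0.07,-0.035,-0.005,0.004,1],[0,0,-0.12,-0.07,-0.01,0.008,1],[0,0,-0.18,-0.105,-0.015,0.012,1],[0,0,-0.24,-0.14,-0.02,0.016,1],[0,0,-0.3,-0.175,-0.025,0.02,1],[0,0,-0.36,-0.21,-0.03,0.024,1],[0,0,-0.42,-0.245,-0.035,0.028,1],[0,0,-0.48,-0.28,-0.04,0.032,1],[0,0,-0.53,-0.31,-0.045,0.036,1],[0,0,-0.57,-0.335,-0.049,0.039,1],[0,0,-0.58,-0.3425,-0.0495,0.04,1]]'; python3 -m creep '[[0,0,0,0,0,0,1],[0,0,0,0,0,0,1]]' ; python3 -c "
from h import *
o=ctrl.get_obs();print(o['tool_pos'],o['orientation'],o['joint_pos'],o['force'])
import json
cm=ctrl.camera_model('wrist');json.dump({k:np.array(v).tolist() for k,v in cm.items()},open('w1.json','w'))
cv2.imwrite('pics/w1.png',ctrl.snapshot('wrist'))"
```

```text
clock: 2.15
tool_pos: [0.4668, -0.013, 0.2515]
orientation: [180.0, -0.0, -70.2]
force: [-0.0, 0.3, -0.0]
opening: 0.0874
clock: 2.32
tool_pos: [0.4653, -0.0154, 0.2518]
orientation: [179.9, -0.0, -70.4]
force: [-0.2, 0.0, -0.2]
opening: 0.0876
[ 0.46532865 -0.01541558  0.25175263] [ 1.79930859e+02 -1.54267095e-03 -7.04324404e+01] [ 2.24289262e+01  2.41919609e+00 -2.81337804e+01 -2.21723881e-03
 -5.95161557e+01 -2.86024158e+00] [-0.23170043  0.01279167 -0.2398883 ]
```

View pics/w1.png

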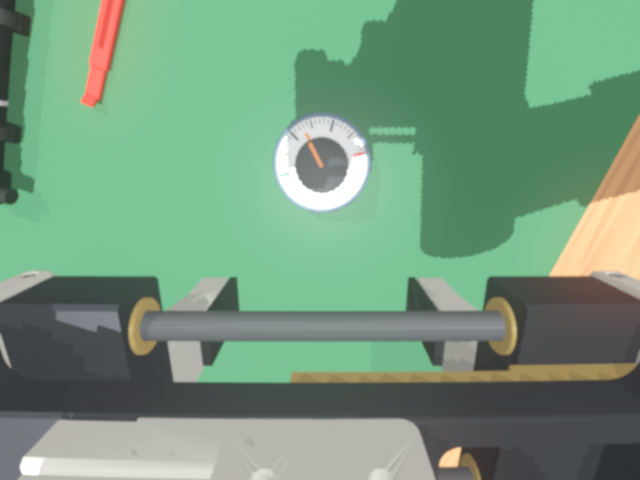

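The wrist view gives a clean top view, with the timer centred at about (322,162), the green tick on the left and the red tick on the right. I'll measure from this.

```bash
cat > meas.py <<'E'
from h import *
import json
def meas(im,cm,C0=None,show=None):
    cm={k:np.array(v) for k,v in cm.items()}
    hsv=cv2.cvtColor(im,cv2.COLOR_BGR2HSV); H,S,V=hsv[...,0].astype(int),hsv[...,1],hsv[...,2]
    u0,v0=proj(cm,[[.485,-.0685,.031]])[0]
    yy,xx=np.mgrid[:480,:640]; near=np.hypot(xx-u0,yy-v0)<50
    def cen(m,z):
        y,x=np.nonzero(m&near); 
        P=np.array([onz(cm,(a,b),z) for a,b in zip(x,y)]); return P
    # body ring: not mat hue
    blue=(H>95)&(H<125)&(S>50)&near
    y,x=np.nonzero(blue);hull=cv2.convexHull(np.c_[x,y].astype(np.int32));e=cv2.fitEllipse(hull)
    print("blue rim",e,onz(cm,e[0],.028))
    w=((S<50)&(V>150)&near);y,x=np.nonzero(w);e=cv2.fitEllipse(cv2.convexHull(np.c_[x,y].astype(np.int32)))
    C=onz(cm,e[0],.031)[:2];print("white",e,C)
    k=((V<60)&(np.hypot(xx-e[0][0],yy-e[0][1])<32)).astype(np.uint8)
    k=cv2.morphologyEx(k,cv2.MORPH_OPEN,np.ones((5,5),np.uint8));y,x=np.nonzero(k)
    ek=cv2.fitEllipse(cv2.convexHull(np.c_[x,y].astype(np.int32)));print("knob",ek,onz(cm,ek[0],.069))
    o=(H>=6)&(H<=18)&(S>130)&(V>120); P=cen(o,.069)
    d=P[:,:2].mean(0)-C; 
    uu,ss,vt=np.linalg.svd(P[:,:2]-P[:,:2].mean(0)); l=vt[0]*np.sign(vt[0]@d); 
    ao=np.degrees(np.arctan2(l[1],l[0]));print("orange",len(P),ao,ss)
    for nm,m in(("green",(H>55)&(H<90)&(S>40)&(V>140)),("red",((H<5)|(H>172))&(S>80)&(V>100))):
        P=cen(m,.031); 
        if not len(P): continue
        r=np.hypot(*(P[:,:2]-C).T);P=P[(r<.042)&(r>.024)]
        if len(P):
            q=P[:,:2].mean(0)-C;print(nm,len(P),np.hypot(*q),np.degrees(np.arctan2(q[1],q[0])))
    return C
if __name__=="__main__":
    import sys
    n=sys.argv[1]; im=cv2.imread(f"pics/{n}.png"); cm=json.load(open(f"{n}.json"))
    meas(im,cm)
E
python3 meas.py w1; python3 -c "
import cv2;im=cv2.imread('pics/w1.png')[105:220,262:382];cv2.imwrite('pics/w1c.png',cv2.resize(im,None,fx=5,fy=5,interpolation=cv2.INTER_CUBIC))"
```

```text
blue rim ((321.4679260253906, 162.784423828125), (94.97542572021484, 96.75152587890625), 80.01797485351562) [ 0.48615631 -0.07094653  0.028     ]
white ((321.56915283203125, 163.938232421875), (95.12844848632812, 96.53144073486328), 13.250539779663086) [ 0.48576593 -0.07013097]Traceback (most recent call last):
  File "meas.py", line 34, in <module>
    meas(im,cm)
    ~~~~^^^^^^^
  File "meas.py", line 19, in meas
    ek=cv2.fitEllipse(cv2.convexHull(np.c_[x,y].astype(np.int32)));print("knob",ek,onz(cm,ek[0],.069))
cv2.error: OpenCV(4.12.0) /io/opencv/modules/imgproc/src/shapedescr.cpp:356: error: (-215:Assertion failed) n >= 0 && (depth == CV_32F || depth == CV_32S) in function 'fitEllipseNoDirect'
```

View pics/w1c.png

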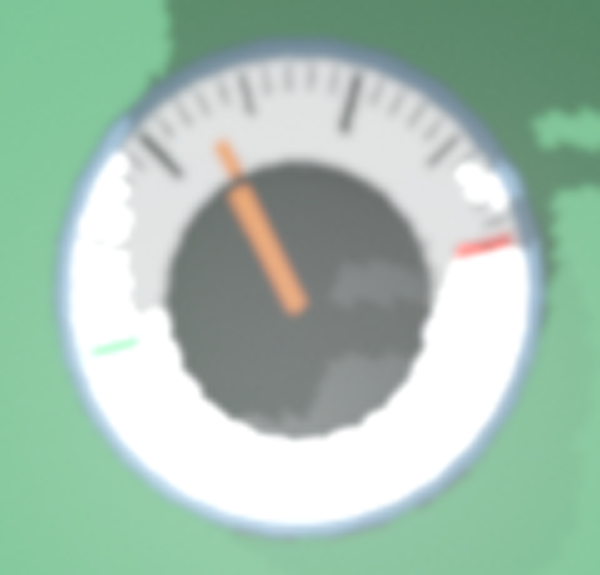

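```bash
python3 - <<'E'
from h import *
import json
cm={k:np.array(v) for k,v in json.load(open("w1.json")).items()}
f=lambda u,v:(262+u/5-.4,105+v/5-.4)
g=onz(cm,f(92,352),.031)[:2];r=onz(cm,f(512,240),.031)[:2];C=(g+r)/2
print("centre from ticks",C,np.hypot(*(g-r)),"body yaw",np.degrees(np.arctan2(*(g-r)[::-1])))
k=onz(cm,f(299,299),.069);print("knob top",k)
p=onz(cm,f(220,144),.033)[:2]
a=onz(cm,f(238,188),.069);b=onz(cm,f(297,308),.069)
for d in (p-C,(a-b)[:2]):print(np.degrees(np.arctan2(d[1],d[0])),np.hypot(*d))
t=onz(cm,f(355,77),.031)[:2]-C;print("20tick",np.degrees(np.arctan2(t[1],t[0])))
E
```

```text
centre from ticks [ 0.48572653 -0.0702195 ] 0.08034230720064263 body yaw 34.20775097950459
knob top [ 0.4864238  -0.07157824  0.069     ]
-42.23567872824509 0.03049711450263499
-43.814995489609174 0.021043076256678395
20tick -84.74141816486696
```

```bash
cat > st.py <<'E'
from h import *
o=ctrl.get_obs();np.set_printoptions(precision=4,suppress=True)
p=o['tool_pos'];y=np.radians(o['orientation'][2]);d=np.array([.486,-.0705])-p[:2]
print(o['clock'],p,o['orientation'],'F',o['force'],'M',o['moment'],'open',o['opening'],'J6',o['joint_pos'][5])
print('to centre in tool x,y:',d@[np.cos(y),np.sin(y)],d@[np.sin(y),-np.cos(y)])
E
python3 st.py
```

```text
2.3667 [ 0.4652 -0.0158  0.2519] [179.9525  -0.0038 -70.4722] F [-0.4097 -0.5824  0.5276] M [0.0265 0.1282 0.0185] open 0.08773264314094575 J6 -2.8570410985714183
to centre in tool x,y: 0.05846252533291479 -0.0013117600088729685
```

```bash
python3 -m creep '[[0,0,0,0.005,0,0.005,1],[0,0,0,0.015,0,0.02,1],[0,0,0,0.03,0,0.04,1],[0,0,0,0.045,-0.001,0.06,1],[0,0,0,0.055,-0.001,0.075,1],[0,0,0,0.0585,-0.001,0.085,1],[0,0,0,0.0585,-0.001,0.09,1],[0,0,0,0.0585,-0.001,0.09,1],[0,0,0,0.0585,-0.001,0.09,1]]'; python3 st.py; python3 -c "
from h import *
import json
cm=ctrl.camera_model('wrist');json.dump({k:np.array(v).tolist() for k,v in cm.items()},open('w2.json','w'))
cv2.imwrite('pics/w2.png',ctrl.snapshot('wrist'))"
```

```text
clock: 3.12
tool_pos: [0.4861, -0.0701, 0.1626]
orientation: [-180.0, -0.0, -70.4]
force: [-0.4, -0.7, 0.3]
opening: 0.0875
3.1167 [ 0.4861 -0.0701  0.1626] [-179.9858   -0.0099  -70.4282] F [-0.3679 -0.6795  0.2753] M [ 0.0156  0.1359 -0.0067] open 0.08753239639996593 J6 4.773244854845455
to centre in tool x,y: 0.0003664975805852942 0.00025417995082741316
```

View pics/w2.png

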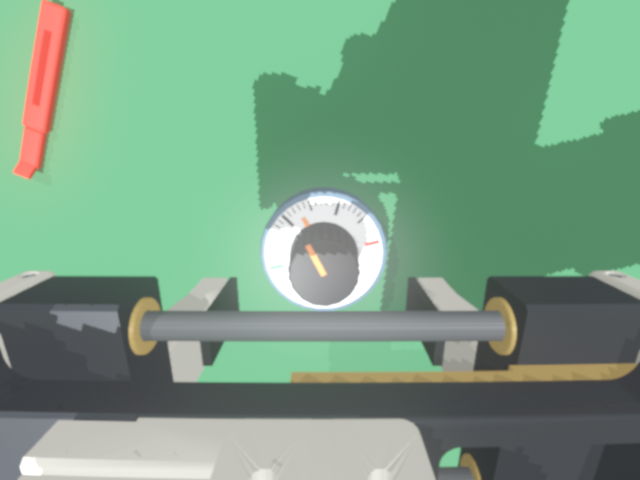

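Knob top is at (324,263), midway between the fingers. I'll descend and close.

```bash
python3 -m creep '[[0,0,0,0,0,0.006,1],[0,0,0,0,0,0.018,1],[0,0,0,0,0,0.032,1],[0,0,0,0,0,0.045,1],[0,0,0,0,0,0.054,1],[0,0,0,0,0,0.058,1],[0,0,0,0,0,0.06,1],[0,0,0,0,0,0.06,1],[0,0,0,0,0,0.06,1]]'; python3 st.py; python3 -m creep '[[0,0,0,0,0,0,0.7],[0,0,0,0,0,0,0.6],[0,0,0,0,0,0,0.5],[0,0,0,0,0,0,0.4],[0,0,0,0,0,0,0.3],[0,0,0,0,0,0,0],[0,0,0,0,0,0,0],[0,0,0,0,0,0,0]]'; python3 st.py
```

```text
clock: 3.92
tool_pos: [0.4865, -0.0699, 0.1026]
orientation: [-180.0, -0.0, -70.4]
force: [0.0, 0.9, 1.0]
opening: 0.0877
3.9167 [ 0.4865 -0.0699  0.1026] [-179.9561   -0.0106  -70.3892] F [0.0369 0.8722 1.0171] M [ 0.0618  0.1128 -0.0211] open 0.08772895015966202 J6 4.797660908962142
to centre in tool x,y: 0.0004518660559768806 0.0006477880048643038
clock: 4.58
tool_pos: [0.4861, -0.07, 0.1022]
orientation: [180.0, -0.0, -70.4]
force: [-0.3, 0.3, 0.6]
opening: 0.0434
4.5833 [ 0.4861 -0.07    0.1022] [179.9989  -0.0023 -70.4015] F [-0.3199  0.276   0.611 ] M [0.0383 0.2479 0.0205] open 0.043437184022726956 J6 4.801113781208274
to centre in tool x,y: 0.0004322493534922532 0.00024276931581567533
```

Gripped at 43.4 mm. Now I'll press down in small steps to learn the stiffness.

```bash
python3 -m creep '[[0,0,0,0,0,0.0005,0],[0,0,0,0,0,0.001,0],[0,0,0,0,0,0.001,0],[0,0,0,0,0,0.001,0]]'; python3 st.py
```

```text
clock: 4.92
tool_pos: [0.4862, -0.07, 0.1019]
orientation: [-180.0, -0.0, -70.4]
force: [-3.1, 0.2, 10.6]
opening: 0.0433
4.9167 [ 0.4862 -0.07    0.1019] [-179.9858   -0.0172  -70.3802] F [-3.0613  0.2328 10.5677] M [0.2798 1.406  0.0051] open 0.04327664004086085 J6 4.799288816748124
to centre in tool x,y: 0.0003956960711472662 0.00033795546543768256
```

```bash
python3 -m creep '[[0,0,0,0,0,0.0004,0],[0,0,0,0,0,0.0007,0],[0,0,0,0,0,0.0007,0],[0,0,0,0,0,0.0007,0]]'; python3 -m creep '[[0,0,0,0,0,0,0],[0,0,0,0,0,0,0]]'
```

```text
clock: 5.25
tool_pos: [0.4863, -0.07, 0.1018]
orientation: [-180.0, -0.0, -70.4]
force: [-4.7, 1.3, 17.4]
opening: 0.0437
clock: 5.42
tool_pos: [0.4863, -0.0701, 0.1018]
orientation: [-180.0, -0.0, -70.4]
force: [-4.6, 1.0, 17.8]
opening: 0.0434
```

```bash
python3 -m creep '[[0,0,0.03,0,0,0,0],[0,0,0.08,0,0,0,0],[0,0,0.13,0,0,0,0],[0,0,0.18,0,0,0,0],[0,0,0.2,0,0,0,0]]'; python3 st.py
```

```text
clock: 5.83
tool_pos: [0.4862, -0.0701, 0.1018]
orientation: [-180.0, -0.0, -82.0]
force: [-5.3, 1.7, 18.0]
opening: 0.0435
5.8333 [ 0.4862 -0.0701  0.1018] [-179.9716   -0.0267  -81.9684] F [-5.3023  1.746  18.0402] M [0.5207 2.3432 0.2241] open 0.043490983893021744 J6 -6.81043275803114
to centre in tool x,y: 0.00041373539869907265 0.00027635105267349023
```

```bash
python3 -m creep '[[0,0,0.04,0,0,0,0],[0,0,0.1,0,0,0,0],[0,0,0.16,0,0,0,0],[0,0,0.22,0,0,0,0],[0,0,0.28,0,0,0,0],[0,0,0.34,0,0,0,0],[0,0,0.4,0,0,0,0],[0,0,0.46,0,0,0,0],[0,0,0.5,0,0,0,0],[0,0,0.5,0,0,0,0]]'; python3 -c "
from h import *
import json
cm=ctrl.camera_model('wrist');json.dump({k:np.array(v).tolist() for k,v in cm.items()},open('w3.json','w'))
cv2.imwrite('pics/w3.png',ctrl.snapshot('wrist')); cv2.imwrite('pics/s3.png',ctrl.snapshot('scene')[140:230,220:340])"; python3 st.py
```

```text
clock: 6.67
tool_pos: [0.4862, -0.07, 0.1018]
orientation: [-180.0, -0.0, -110.6]
force: [-6.9, 1.9, 17.9]
opening: 0.0432
6.7667 [ 0.4861 -0.07    0.1018] [-179.9693   -0.0029 -110.4937] F [-4.8083  3.4547 17.9423] M [ 0.689   2.3885 -0.1211] open 0.04383455077060701 J6 -35.32357122331212
to centre in tool x,y: 0.0004981594766997941 -4.490681238519599e-05
```

View pics/w3.png

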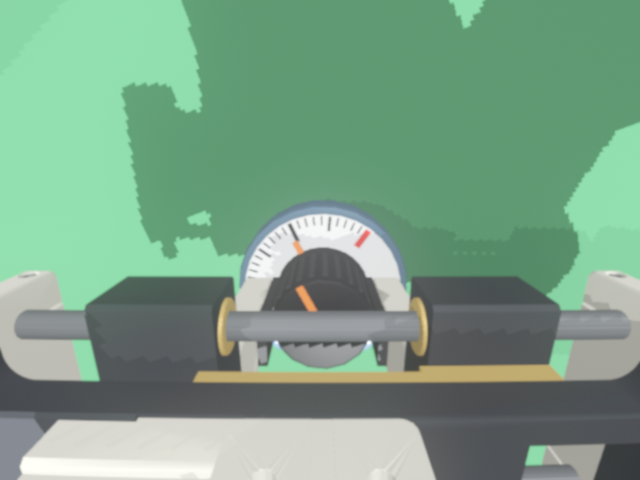

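Clear view: pointer tip at (296,243) near the 20 tick (294,228), red tick outer end at (368,232). I'll check the knob and body angles.

```bash
cat > ang.py <<'E'
from h import *
import json,sys
n=sys.argv[1]; cm={k:np.array(v) for k,v in json.load(open(n+".json")).items()}
im=cv2.imread(f"pics/{n}.png");hsv=cv2.cvtColor(im,cv2.COLOR_BGR2HSV);H,S,V=[hsv[...,i].astype(int) for i in range(3)]
C=np.array([.486,-.0705])
def pts(m,z):
    y,x=np.nonzero(m);P=np.array([onz(cm,(a,b),z)[:2] for a,b in zip(x,y)])-C;r=np.hypot(*P.T);return P,r
box=np.zeros(H.shape,bool);box[120:420,200:450]=1
P,r=pts(box&(H>=5)&(H<=18)&(S>100)&(V>110),.033);P=P[(r>.0225)&(r<.033)];p=P.mean(0)
P2,r2=pts(box&((H<4)|(H>172))&(S>90)&(V>90),.031);P2=P2[(r2>.026)&(r2<.044)]
ap=np.degrees(np.arctan2(p[1],p[0]));print("pointer",len(P),np.hypot(*p),ap)
q=P2.mean(0) if len(P2) else np.nan*p
ar=np.degrees(np.arctan2(q[1],q[0]));print("red",len(P2),np.hypot(*q),ar,"body yaw",ar+180)
print("knob rad (red)",np.pi+np.radians((ar-ap+180)%360-180)," (start yaw 34.2)",np.radians((34.2-ap)%360))
E
python3 ang.py w1; python3 ang.py w3
```

```text
pointer 2 0.02658024907247648 -42.2012830776185
red 8 0.03514477124536843 -145.8070869048321 body yaw 34.19291309516791
knob rad (red) 1.3333302526295736  (start yaw 34.2) 1.3334539424526692
pointer 58 0.026876497768580383 -81.3623153822952
red 79 0.0341264369318463 -146.08392845439144 body yaw 33.91607154560856
knob rad (red) 2.0119874082799116  (start yaw 34.2) 2.016942894649141
```

```bash
python3 -m creep '[[0,0,0.04,0,0,0,0],[0,0,0.1,0,0,0,0],[0,0,0.16,0,0,0,0],[0,0,0.22,0,0,0,0],[0,0,0.28,0,0,0,0],[0,0,0.34,0,0,0,0],[0,0,0.4,0,0,0,0],[0,0,0.46,0,0,0,0],[0,0,0.52,0,0,0,0],[0,0,0.58,0,0,0,0],[0,0,0.6,0,0,0,0]]'; python3 st.py
```

```text
clock: 7.68
tool_pos: [0.4861, -0.0699, 0.1017]
orientation: [-180.0, 0.0, -145.0]
force: [-6.7, 3.3, 18.0]
opening: 0.0433
7.6833 [ 0.4861 -0.0699  0.1017] [-179.9753    0.0134 -145.0323] F [-6.7174  3.2608 18.006 ] M [0.9591 2.4512 0.2642] open 0.04327922106859903 J6 -69.86837699873665
to centre in tool x,y: 0.0004118085673219319 -0.00038785141788446877
```

```bash
python3 -m creep '[[0,0,0,0.0001,0.0002,0,0],[0,0,0,0.0002,0.0004,0,0],[0,0,0,0.0002,0.0004,0,0]]'; python3 st.py
```

```text
clock: 7.93
tool_pos: [0.486, -0.0699, 0.1018]
orientation: [-179.9, 0.0, -144.8]
force: [-4.7, 0.1, 16.4]
opening: 0.0432
7.9333 [ 0.486  -0.0699  0.1018] [-179.9493    0.0385 -144.8436] F [-4.7009  0.0742 16.3829] M [0.2219 1.7827 0.0158] open 0.043176524754635855 J6 -69.72437993758624
to centre in tool x,y: 0.0004037463270425233 -0.0005078806432635955
```

Lateral load is down. I'll add a touch of press and finish winding.

```bash
python3 -m creep '[[0,0,0.04,0.0002,0.0001,0.0001,0],[0,0,0.1,0.0003,0.0001,0.0002,0],[0,0,0.16,0.0003,0.0001,0.0002,0],[0,0,0.22,0.0003,0.0001,0.0002,0],[0,0,0.28,0.0003,0.0001,0.0002,0],[0,0,0.34,0.0003,0.0001,0.0002,0],[0,0,0.4,0.0003,0.0001,0.0002,0],[0,0,0.46,0.0003,0.0001,0.0002,0],[0,0,0.52,0.0003,0.0001,0.0002,0],[0,0,0.56,0.0003,0.0001,0.0002,0],[0,0,0.56,0.0003,0.0001,0.0002,0]]';python3 -c "
from h import *
import json
cm=ctrl.camera_model('wrist');json.dump({k:np.array(v).tolist() for k,v in cm.items()},open('w4.json','w'))
cv2.imwrite('pics/w4.png',ctrl.snapshot('wrist'))"; python3 st.py; python3 ang.py w4
```

```text
clock: 8.85
tool_pos: [0.486, -0.0698, 0.1018]
orientation: [-180.0, 0.1, -177.1]
force: [-4.3, 1.0, 17.5]
opening: 0.0435
8.9 [ 0.486  -0.0698  0.1017] [-179.9841    0.0898 -176.9646] F [-4.5427  0.7869 18.3196] M [ 0.3887  1.7819 -0.0917] open 0.04359478679904002 J6 -101.84820723809084
to centre in tool x,y: 2.8045736262886355e-05 -0.0006626451356228195
pointer 61 0.026350295615402433 -149.7641803852912
red 77 0.03435824197530904 -145.45038810546907 body yaw 34.549611894530926
knob rad (red) 3.216882532119802  (start yaw 34.2) 3.2107806534561023
```

View pics/w4.png

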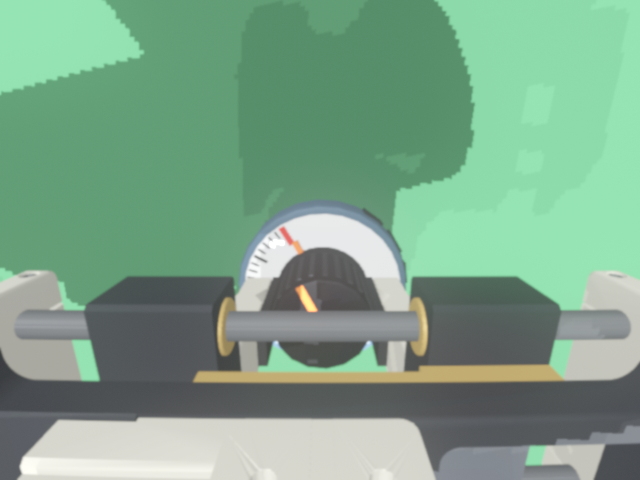

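The pointer tip (298,247) has just passed the red tick (286,235), reading about 3.21 rad, and the body hasn't moved. Another 0.08 rad makes it safe.

```bash
python3 -m creep '[[0,0,0.03,0,0,0,0],[0,0,0.06,0,0,0,0],[0,0,0.08,0,0,0,0],[0,0,0.08,0,0,0,0],[0,0,0.08,0,0,0,0]]';python3 -c "
from h import *
import json
cm=ctrl.camera_model('wrist');json.dump({k:np.array(v).tolist() for k,v in cm.items()},open('w5.json','w'))
cv2.imwrite('pics/w5.png',ctrl.snapshot('wrist'))"; python3 st.py; python3 ang.py w5
```

```text
clock: 9.32
tool_pos: [0.486, -0.0698, 0.1017]
orientation: [-180.0, 0.1, 178.5]
force: [-5.2, 1.6, 17.3]
opening: 0.0435
9.3667 [ 0.486  -0.0698  0.1018] [-179.9898    0.0901  178.4991] F [-5.1083  1.8364 17.2745] M [0.4852 1.7773 0.0511] open 0.0436779590242935 J6 -106.38721963315768
to centre in tool x,y: -1.5646846430888255e-05 -0.0006679037157946517
pointer 53 0.0259846221506601 -154.52974029243555
red 83 0.03408489843489228 -145.52150522118217 body yaw 34.47849477881783
knob rad (red) 3.2988160153767905  (start yaw 34.2) 3.2939553645368065
```

View pics/w5.png

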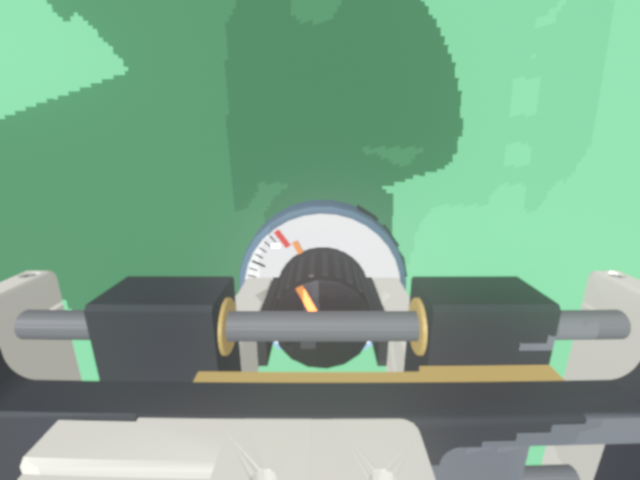

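It reads 3.295 rad, 1.5 min past the red tick. Now turning back by about 1.2 rad.

```bash
python3 -m creep '[[0,0,-0.04,0,0,0,0],[0,0,-0.1,0,0,0,0],[0,0,-0.16,0,0,0,0],[0,0,-0.22,0,0,0,0],[0,0,-0.28,0,0,0,0],[0,0,-0.34,0,0,0,0],[0,0,-0.4,0,0,0,0],[0,0,-0.46,0,0,0,0],[0,0,-0.52,0,0,0,0],[0,0,-0.58,0,0,0,0],[0,0,-0.6,0,0,0,0]]'; python3 st.py
```

```text
clock: 10.28
tool_pos: [0.486, -0.0699, 0.1018]
orientation: [-179.9, 0.1, -146.9]
force: [-4.1, 1.6, 17.5]
opening: 0.0433
10.2833 [ 0.486  -0.0699  0.1018] [-179.9409    0.071  -146.9446] F [-4.1298  1.5837 17.4559] M [ 0.4167  1.803  -0.116 ] open 0.043267739394897 J6 -71.82098887866898
to centre in tool x,y: 0.0003170867027802704 -0.0005112619291158286
```

```bash
python3 -m creep '[[0,0,-0.04,0,0,0,0],[0,0,-0.1,0,0,0,0],[0,0,-0.16,0,0,0,0],[0,0,-0.22,0,0,0,0],[0,0,-0.28,0,0,0,0],[0,0,-0.34,0,0,0,0],[0,0,-0.4,0,0,0,0],[0,0,-0.46,0,0,0,0],[0,0,-0.52,0,0,0,0],[0,0,-0.56,0,0,0,0],[0,0,-0.58,0,0,0,0],[0,0,-0.58,0,0,0,0]]';python3 -c "
from h import *
import json
cm=ctrl.camera_model('wrist');json.dump({k:np.array(v).tolist() for k,v in cm.items()},open('w6.json','w'))
cv2.imwrite('pics/w6.png',ctrl.snapshot('wrist'))"; python3 st.py; python3 ang.py w6
```

```text
clock: 11.28
tool_pos: [0.486, -0.0699, 0.1018]
orientation: [-179.9, 0.0, -113.8]
force: [-4.0, -0.3, 18.4]
opening: 0.0433
11.3333 [ 0.486  -0.0699  0.1018] [-179.9112    0.0195 -113.8748] F [-5.3902  0.3435 18.5309] M [0.3082 1.8262 0.0855] open 0.04356848641097978 J6 -38.75832674977011
to centre in tool x,y: 0.0005160247097809405 -0.0002251510578164251
pointer 57 0.02687681427188568 -84.61359747456588
red 83 0.034046403388723195 -146.14385518812017 body yaw 33.85614481187983
knob rad (red) 2.0676870668876326  (start yaw 34.2) 2.0736884720703945
```

View pics/w6.png

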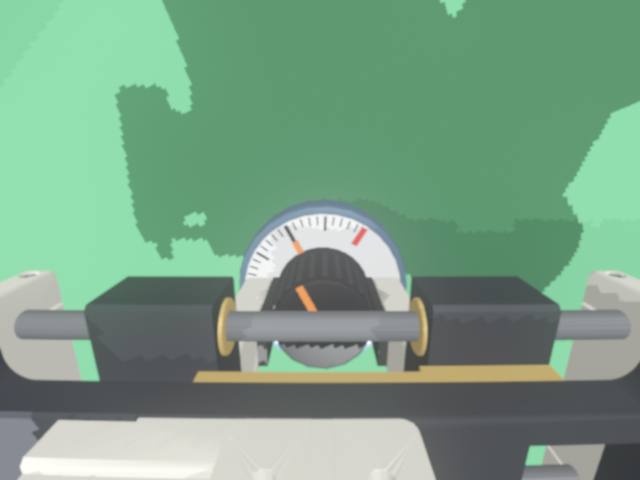

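The pointer lies in line with the 20 tick, at about 2.07 rad. I'll ease the press off, then release.

```bash
python3 -m creep '[[0,0,0,0,0,-0.0006,0],[0,0,0,0,0,-0.0012,0],[0,0,0,0,0,-0.0015,0],[0,0,0,0,0,-0.0015,0]]'; python3 -m creep '[[0,0,0,0,0,0,0.5],[0,0,0,0,0,0,0.6],[0,0,0,0,0,0,0.7],[0,0,0,0,0,0,0.8],[0,0,0,0,0,0,0.9],[0,0,0,0,0,0,1],[0,0,0,0,0,0,1]]'; python3 st.py
```

```text
clock: 11.67
tool_pos: [0.4858, -0.0699, 0.1021]
orientation: [-179.9, 0.0, -113.9]
force: [1.4, -1.1, 4.3]
opening: 0.0436
clock: 12.25
tool_pos: [0.4853, -0.0698, 0.1016]
orientation: [180.0, -0.0, -114.0]
force: [0.2, 0.0, 0.7]
opening: 0.0778
12.25 [ 0.4853 -0.0698  0.1016] [ 179.9815   -0.0106 -113.9527] F [0.1763 0.0338 0.72  ] M [0.0748 0.1117 0.0036] open 0.07784228520865738 J6 -38.785674292337966
to centre in tool x,y: 0.0002936306069905442 -0.0009412277241485628
```

Released cleanly. Now I'll rise straight up, back off in tool -x for the view, and check.

```bash
python3 -m creep '[[0,0,0,0,0,0,1],[0,0,0,0,0,-0.005,1],[0,0,0,0,0,-0.02,1],[0,0,0,0,0,-0.04,1],[0,0,0,0,0,-0.065,1],[0,0,0,-0.01,0,-0.09,1],[0,0,0,-0.025,0,-0.11,1],[0,0,0,-0.04,0,-0.13,1],[0,0,0,-0.05,0,-0.145,1],[0,0,0,-0.055,0,-0.15,1],[0,0,0,-0.055,0,-0.15,1],[0,0,0,-0.055,0,-0.15,1]]';python3 -c "
from h import *
import json
cm=ctrl.camera_model('wrist');json.dump({k:np.array(v).tolist() for k,v in cm.items()},open('w7.json','w'))
im=ctrl.snapshot('wrist');cv2.imwrite('pics/w7.png',im);cv2.imwrite('pics/w7c.png',cv2.resize(im[105:220,262:382],None,fx=5,fy=5,interpolation=cv2.INTER_CUBIC))
cv2.imwrite('pics/s7.png',ctrl.snapshot('scene'))"; python3 st.py; python3 ang.py w7
```

```text
clock: 13.25
tool_pos: [0.5072, -0.0196, 0.2513]
orientation: [180.0, -0.0, -113.9]
force: [-0.4, -1.1, -0.1]
opening: 0.0877
13.35 [ 0.5068 -0.0201  0.2506] [ 179.8947   -0.0702 -113.9741] F [-0.1679  0.0096  0.465 ] M [0.013  0.0531 0.0141] open 0.08741908233597034 J6 -43.89672041422334
to centre in tool x,y: 0.054505861415583653 -0.001496881744074043
pointer 6 0.026569825942726135 -84.95632083095784
red 12 0.034097337955830004 -146.32411881185922 body yaw 33.67588118814078
knob rad (red) 2.0705225241243355  (start yaw 34.2) 2.07967012306292
```

View pics/w7c.png

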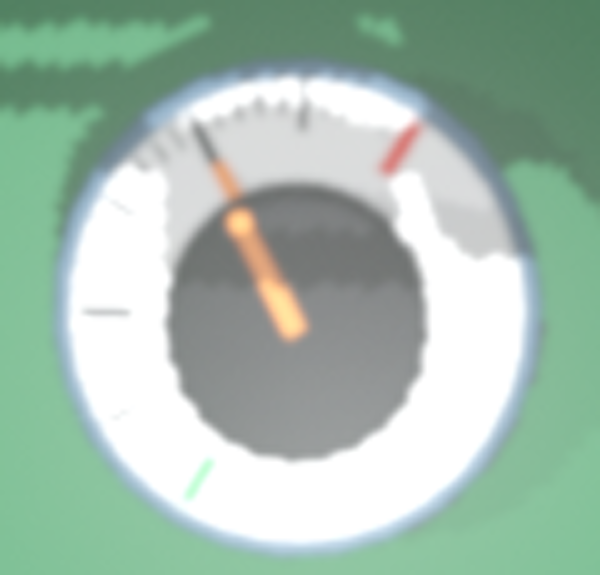

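View pics/s7.png

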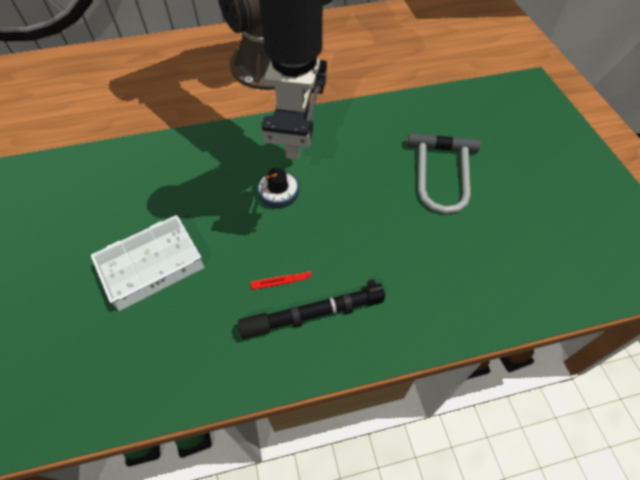

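The pointer sits on the 20 tick (crop (205,140)). The green and red ticks, the timer at scene (278,187) and all the bystanders are where they started. Handing in.

```bash
python3 -c "
from plant import ctrl
print(ctrl.close_job())"
```

```text
the job is handed in; nothing more can be done
None
```

The timer is set to 20 minutes and running, and I handed the job in at about 13.4 s of the 59 s allowed. I gripped the knob from above and bore down with 16–18.5 N as read at the wrist. I wound it to about 3.29 rad (1.5 minutes past the red mark), turned it back, eased off and let go.

**Last checks after release:**
- **Knob:** it reads 2.07–2.08 rad, within a minute of 20, with the pointer in line with the 20 tick.
- **Timer body:** its measured yaw changed by about 0.5° from the start (34.2° to 33.7°), which is within measuring error. It stands where it was.
- **Bench and robot:** the U-lock, pump, tire lever and parts box look unmoved in the scene view. The gripper is clear, with its TCP at z = 0.25 m.

**Disagreement along the way:** bearing down also caused a sideways force of up to about 7.5 N, which I trimmed to about 5 N mid-wind. None of the checks failed.

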